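# Hold the centrifuge lid on its balance point

### The job

The stay of the bench centrifuge's lid is off for repair, so a raised lid drops shut or falls over backwards. Open it for the rotor to be lifted out: press the round open button on the front deck fully down and let it spring back, so that the lid pops ajar, then swing the lid up to its balance point, standing upright with its weight straight over the hinge, and finish while still holding it there at rest. Do not let the lid go over backwards, and leave everything else on the bench where it stands.

Things in the scene. Friction and masses are not known exactly. Their poses are not given: they have to be found in the camera images.
- centrifuge: White bench centrifuge, fixed, 260 mm deep (x), 230 wide (y), 128 high with its grey lid shut. Origin underneath, 135 mm behind its front; its x axis points from its front (which faces the robot, turned by up to 0.3 rad) to its back, y to its left seen from the robot, z up. Its front 85 mm are a low deck, 72 mm above the bench, with a display, flat keys, two knobs (84 mm high) and the open button.
- open_button_top (a point): Centre of the top of the open button: round grey button, 26 mm in diameter, in a round collar 42 mm across, at the right-hand end of the front deck seen from the robot (x -110, y -88 mm from the centrifuge's origin). Its top stands 94 mm above the bench, 10 mm above the collar. Pressed straight down.
- open_button (a joint): Travel of the open button in m: 0 up, 0.006 fully down. A spring pushes it back up; fully down takes about 4 N. Pressed almost fully (about 4.6 mm) it draws the lid's latch back, and the lid pops ajar.
- lid_handle (a point): Middle of the bar of the lid's loop handle: black round bar, 10 mm thick, along the centrifuge's y axis (parallel to the hinge), 80 mm long between the loop's legs. It is 205 mm from the hinge axis, 40 mm in front of the lid's front edge (35 mm clear gap), and with the lid shut 116 mm above the bench, 39 mm clear of the deck. It can turn between the fingers as the lid swings.
- lid_hinge (a point): Middle of the lid's hinge axis, fixed: 105 mm behind the centrifuge's origin, 116 mm above the bench, along its y axis. The lid (grey slab 155 x 200 mm, 22 mm thick, about 0.36 kg, round sight glass) lies in front of it when shut; its front edge goes up and back as it opens.
- lid (a joint): Opening angle of the lid in rad: 0 shut and latched, about 0.08 popped ajar by its spring pin, 1.57 upright, where it balances with its weight over the hinge; free up to 2.5. Nothing holds it: let go below about 1.55 it falls towards shut, above about 1.6 over backwards.
- tube_rack: Bystander: white plastic rack of small tubes, 75 x 150 mm, 54 mm high; origin under its centre
- beaker: Bystander: glass beaker, 68 mm across, 90 mm high; origin under its centre
- gas_strut: Bystander: the removed lid stay: gas strut lying on the bench, 176 mm long, 16 mm thick; origin under its middle
- rotor_key: Bystander: steel key with a black T grip lying on the bench, 105 x 80 mm, 14 mm high; origin on the bench near its grip
- conical_flask: Bystander: conical glass flask, 84 mm across at the foot, 116 mm high; origin under its centre
- reagent_jar: Bystander: amber jar with a black cap, 66 mm across, 100 mm high; origin under its centre
- tip_carton: Bystander: small cardboard carton, 75 x 110 mm, 60 mm high; origin under its centre

How it is judged:
By the outcome, as a careful person would: the job done as asked, in the order asked, and still so for the second after the job is handed in, while the arm keeps its last pose, push and grip.
It also fails if it takes over 54 s, if anything falls off the work surface, if the arm or the gripper's body presses on something with over 40 N, if the wrist force passes 120 N, or if a joint passes its speed limit or range.

### The arm

A 6-joint arm with a two-finger parallel gripper is mounted at the origin on the work surface. World frame = base frame: x ahead of the robot, y to its left, z up, the work surface at z = 0. Lengths are in m, angles in rad, forces in N, time in s.
With the tool pointing down it reaches from about 0.35 to 0.775 m from the base axis. Payload 5.5 kg.
Tool frame: the origin (TCP) lies between the finger pads; the fingertips stand 19 mm ahead of it and the grasp point (between the pads) is the TCP; z points along the fingers, x is the direction in which the jaws open and shut, and the axes are right-handed (so a half turn about z gives the same grasp; the last joint's range is limited). The gripper opens to 85 mm and grips with 20 to 120 N. Pads are 22 mm wide; open, the fingers measure 114 mm over their backs; the gripper's body (76 mm by 85 mm) begins 54 mm behind the grasp point. The pads swing forward as they close: fully open they stand 13 mm farther back than shut.
Start: joints at [1.033, 0.313, 0.046, 1.304, 0, 1.431], TCP at [0.223, 0.53, 0.25] pointing down, gripper open.
Joint ranges: [-2.76, 2.76], [-0.86, 1.69], [-1.03, 1.26], [-2.2, 2.34], [-1.47, 1.5], [-3.14, 3.14]. Speed limits (rad/s): [2.57, 2.57, 3.14, 3.14, 3.14, 3.14].

### API

Orientations are given as a unit quaternion [w, x, y, z].
In Python, from workcell import env gives the robot as it stands. The module is installed in compiled form; this text tells all that it offers.
- The arm moves only by the tool carry_out, never from a script. Its argument "steps" is a list of rows, each a list of 7 numbers: the gripper command: -1 is shut, 1 is fully open, values between are in proportion, then the shift along the tool's x, y, z in m, then the turn, a rotation vector about the tool's x, y, z in rad. A call has 1 to 20 rows; each row shifts and turns the commanded pose from where the row before left it, along the tool's axes as they then stand; what a row does not reach is not made up. A row lasts 1/8 s, in which the tool goes at most 62.5 mm and 10.7 degrees, less where a joint would pass 70% of its speed; a pose out of reach is approached as far as the arm can. A call with a gripper value outside its range is refused whole. The fingers move at their own pace and stop on an object; "grip_force" is the grip in N (left out, the last holds). Time passes only in rows, so rows that do not move let the fingers close. It gives the time, the measured TCP pose, the force and the opening at its end, in the units of the state.
- env.get_state(): the state, without advancing time (a new reading comes with each control period).
- env.read_camera(name): name is "side" or "top"; returns a dict with "color" (384x512x3 uint8, red, green, blue), "K" (3x3 intrinsics, pixels), "dist" ([k1, k2, p1, p2, k3] as OpenCV has them; the pictures are not rectified), "R" (3x3) and "t" (3): a world point X has camera coordinates R X + t. Camera axes: x right, y down, z forward; pixel columns grow to the right and rows downward; lengths in m; the calibration is good to about 2 mm. A picture is of the moment at which its call begins. There is no depth.
- env.hand_in(): hands the job in, once; it reports no verdict.
The state is a dict: "clock": time; "joint_pos": joint angles; "qvel": joint speeds; "tau": joint torques, N m; "tcp_pos": TCP position; "orientation": TCP orientation; "wrist_force": force on the tool from outside, world axes, zero at the start; "ft_torque": the same for the moment, N m; "finger_gap": finger opening in m.
Only numpy, scipy, OpenCV 4.12 (cv2) and the standard library are available. Lean on these libraries where they do the work, as an engineer would, in place of code of your own. Each camera call takes 0.05 s, during which the arm holds its last target. There are 200 camera calls.

## Working session

There is one attempt and no reset: what is moved stays moved. The work goes in short steps, Python scripts to look and compute and a tool call to move; the robot and the scene stay as the last step left them, time stands still between calls to the robot, and variables do not carry over. Pictures are saved under pics/ and viewed, about 8 in all and at most 12, crops included, and the job is handed in when it is done.

Besides the shell and the picture viewer there is one more tool, called after ">>>" as name(argument=value, ...) on one line, values as JSON. carry_out: Moves the arm, as the interface text tells. Its arguments: {"type":"object","properties":{"steps":{"type":"array","items":{"type":"array","items":{"type":"number"}}},"grip_force":{"type":"number"}},"required":["steps"]}

```bash
mkdir -p pics
python3 - <<'E'
from workcell import env
import cv2,numpy as np
for n in("top","side"):
    c=env.read_camera(n); cv2.imwrite(f"pics/{n}0.png",cv2.resize(c["color"][:,:,::-1],(800,600),interpolation=cv2.INTER_CUBIC))
    print(n,c["K"].tolist(),c["dist"],(-c["R"].T@c["t"]).round(3),c["R"].round(3).tolist())
s=env.get_state();print(s)
E
```

```text
top [[426.60932809459143, 0.0, 254.43671226034277], [0.0, 426.60932809459143, 196.93794965072553], [0.0, 0.0, 1.0]] [0.00296015 0.         0.         0.         0.        ] [ 0.482 -0.017  1.21 ] [[-0.029, -0.999, -0.014], [-0.995, 0.031, -0.093], [0.093, 0.011, -0.996]]
side [[390.6903239512938, 0.0, 260.35805920277227], [0.0, 390.6903239512938, 185.29964751824687], [0.0, 0.0, 1.0]] [-0.02711386  0.          0.          0.          0.        ] [ 0.369 -0.654  0.612] [[0.947, -0.322, -0.01], [-0.204, -0.575, -0.793], [0.249, 0.752, -0.61]]
{'clock': 0.1, 'joint_pos': array([ 1.03340195e+00,  3.13945492e-01,  4.51242808e-02,  1.30356509e+00,
       -2.02761035e-05,  1.43119827e+00]), 'qvel': array([-0.00090498, -0.00142208,  0.00292873, -0.00090235,  0.00150539,
        0.00165099]), 'tau': array([ 2.81427769e-03, -4.81724417e+01,  2.99244350e+01,  1.27424259e-02,
       -1.36759973e-04,  1.58534374e-05]), 'tcp_pos': array([0.22255678, 0.52975387, 0.24949946]), 'orientation': array([ 3.52714539e-04,  8.32882581e-01,  5.53449162e-01, -7.12529308e-04]), 'wrist_force': array([ 0.78207889,  0.11146364, -0.3123861 ]), 'ft_torque': array([ 0.02048231, -0.04104415, -0.03969196]), 'finger_gap': 0.08558049295797726}
```

View pics/top0.png

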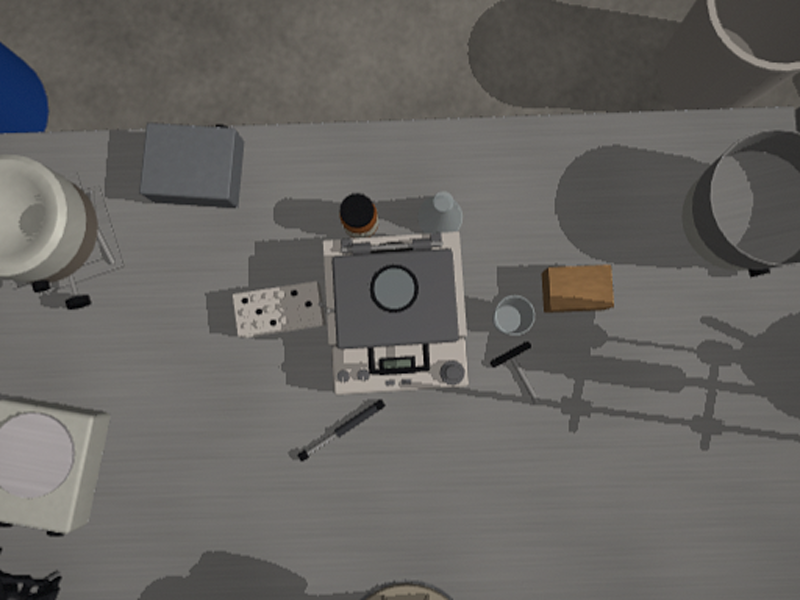

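View pics/side0.png

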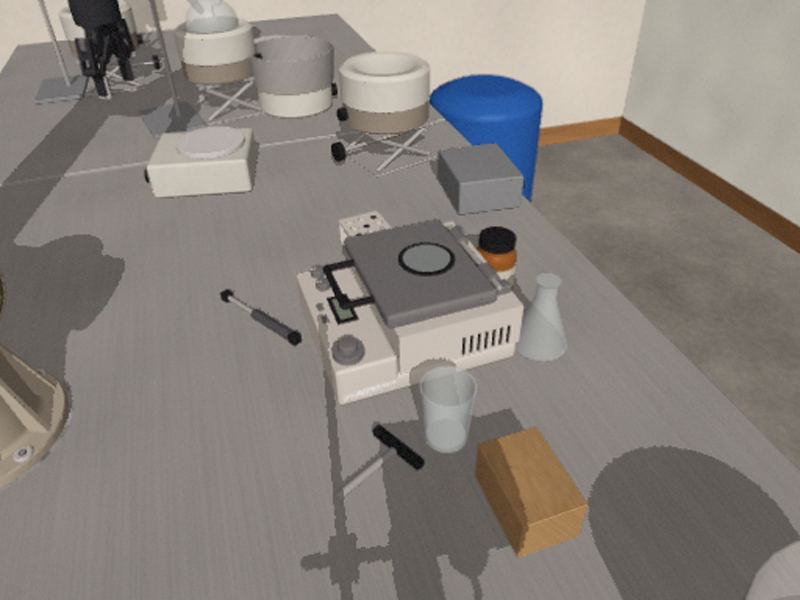

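The top view shows the centrifuge around (397,315), the button at about (452,372) and the handle bar at about (397,371). In the side view the button is at (348,347). I'll enlarge both.

Run:
```python
from workcell import env
import cv2
for n,(x,y,w,h,k) in dict(top=(200,140,105,115,5),side=(185,135,155,125,4.8)).items():
    c=env.read_camera(n)["color"][y:y+h,x:x+w,::-1]
    cv2.imwrite(f"pics/{n}1.png",cv2.resize(c,(int(w*k),int(h*k)),interpolation=cv2.INTER_CUBIC))
```

```text
(no output)
```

View pics/top1.png

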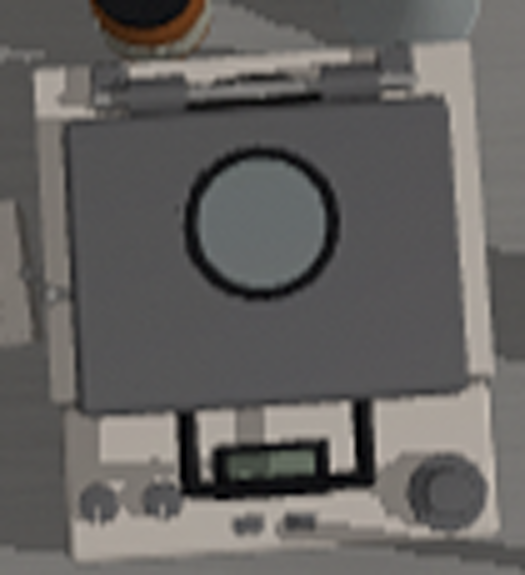

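View pics/side1.png

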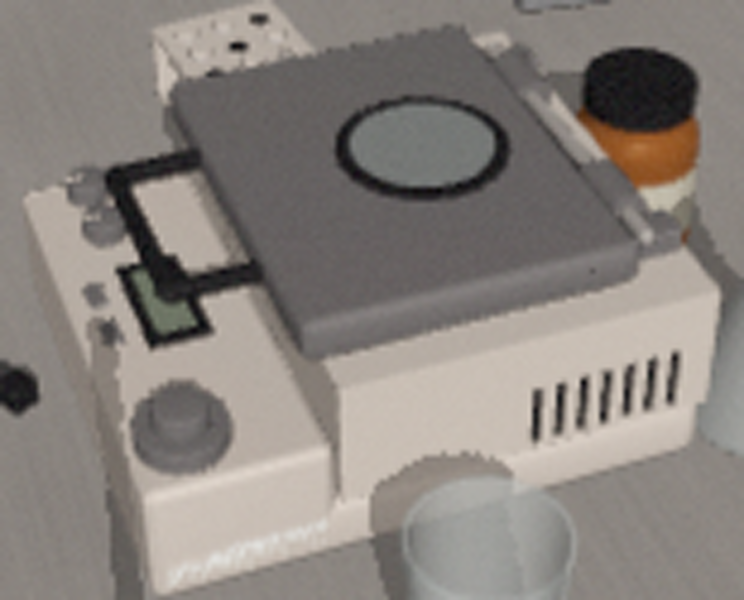

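Top crop: button top at (449,488), bar ends at (188,490) and (366,482), lid front corners at (82,410) and (467,388). Side crop: button top at (181,408), bar ends at (118,178) and (170,282). I'll fit the pose from these.

```bash
cat > h.py <<'E'
import numpy as np,cv2
from workcell import env
from scipy.spatial.transform import Rotation as Rot
def proj(c,P):
    return cv2.projectPoints(np.array(P,float).reshape(-1,3),cv2.Rodrigues(c["R"])[0],np.array(c["t"],float),c["K"],np.array(c["dist"],float))[0][:,0]
E
python3 - <<'E'
from h import *
from scipy.optimize import least_squares
T,S=env.read_camera("top"),env.read_camera("side")
M=dict(btn=(-.11,-.088,.094),hl=(-.1,.04,.116),hr=(-.1,-.04,.116),ll=(-.06,.1,.128),lr=(-.06,-.1,.128),dl=(-.135,.115,.072),dr=(-.135,-.115,.072))
top=dict(btn=(449,488),hl=(188,490),hr=(366,482),ll=(82,410),lr=(467,388),dl=(75,560),dr=(497,530))
side=dict(btn=(181,408),hl=(118,178),hr=(170,282),ll=(175,88),lr=(303,325),dr=(147,490))
def W(p,q): 
    c,s=np.cos(p[2]),np.sin(p[2]); x,y,z=q; return (p[0]+c*x-s*y,p[1]+s*x+c*y,z)
def res(p,both=3):
    r=[]
    for b,C,o,(x0,y0,k) in((1,T,top,(200,140,5)),(2,S,side,(185,135,4.8))):
        if both&b:
            for n,u in o.items(): r+=list((proj(C,W(p,M[n]))[0]-(np.array(u)+.5)/k+.5-(x0,y0)))
    return np.array(r)
for b in(1,2,3):
    f=least_squares(res,[.5,0,0],args=(b,)); p=f.x; print(b,p.round(4)); 
print(f.fun.reshape(-1,2).round(1).tolist())
for n,q in dict(btn=M['btn'],handle=(-.1,0,.116),hinge=(.105,0,.116)).items(): print(n,np.round(W(p,q),4))
E
```

```text
1 [ 0.5843 -0.001   0.035 ]
2 [0.5847 0.001  0.0238]
3 [ 5.842e-01 -4.000e-04  2.960e-02]
[[-0.3, 0.4], [2.1, -0.9], [-2.2, -1.2], [-1.4, 0.7], [0.4, 0.4], [-1.9, 0.0], [0.3, 0.9], [0.5, -0.9], [1.0, 1.3], [0.2, 1.1], [-1.1, -2.1], [0.6, 0.9], [-0.2, 2.5]]
btn [ 0.4769 -0.0916  0.094 ]
handle [ 0.4843 -0.0034  0.116 ]
hinge [0.6892 0.0027 0.116 ]
```

>>> carry_out(steps=[[-1,-0.0396,0.0396,0,0,0,0],[-1,-0.0396,0.0396,0,0,0,0],[-1,-0.0396,0.0396,0,0,0,0],[-1,-0.0396,0.0396,0,0,0,0],[-1,-0.0396,0.0396,0,0,0,0],[-1,-0.0396,0.0396,0,0,0,0],[-1,-0.0396,0.0396,0,0,0,0],[-1,-0.0396,0.0396,0,0,0,0],[-1,-0.0396,0.0396,0,0,0,0],[-1,-0.0396,0.0396,0,0,0,0],[-1,-0.0396,0.0396,0,0,0,0],[-1,-0.0396,0.0396,0,0,0,0],[-1,0,0,0,0,0,0.163],[-1,0,0,0,0,0,0.163],[-1,0,0,0,0,0,0.163],[-1,0,0,0,0,0,0.163],[-1,0,0,0,0,0,0.163],[-1,0,0,0,0,0,0.163],[-1,0,0,0,0,0,0.163],[-1,0,0,0,0,0,0]], grip_force=40)

```text
clock: 2.8
tcp_pos: [0.4767, -0.092, 0.2503]
orientation: [-0.0, 1.0, 0.017, 0.0]
wrist_force: [0.6, -0.3, 0.7]
finger_gap: 0.0001
```

>>> carry_out(steps=[[-1,0,0,0.045,0,0,0],[-1,0,0,0.045,0,0,0],[-1,0,0,0.035,0,0,0],[-1,0,0,0.005,0,0,0],[-1,0,0,0.005,0,0,0],[-1,0,0,0,0,0,0]])

```text
clock: 3.55
tcp_pos: [0.4777, -0.0924, 0.1164]
orientation: [0.0, 1.0, 0.016, 0.001]
wrist_force: [-0.2, 0.2, 0.7]
finger_gap: -0.0003
```

>>> carry_out(steps=[[-1,0,0,0.002,0,0,0],[-1,0,0,0.002,0,0,0],[-1,0,0,0.002,0,0,0],[-1,0,0,0.001,0,0,0],[-1,0,0,0.001,0,0,0],[-1,0,0,0,0,0,0]])

```text
clock: 4.3
tcp_pos: [0.4774, -0.0923, 0.108]
orientation: [0.0, 1.0, 0.016, 0.001]
wrist_force: [0.7, -0.3, 3.2]
finger_gap: -0.0001
```

>>> carry_out(steps=[[-1,0,0,0.001,0,0,0],[-1,0,0,0.001,0,0,0],[-1,0,0,0,0,0,0]])

```text
clock: 4.68
tcp_pos: [0.4775, -0.0923, 0.1069]
orientation: [0.0, 1.0, 0.016, 0.001]
wrist_force: [-3.5, 0.9, 14.9]
finger_gap: 0.0
```

>>> carry_out(steps=[[-1,0,0,-0.02,0,0,0],[-1,0,0,-0.04,0,0,0],[-1,0,0,-0.04,0,0,0],[-0.3,0.005,-0.044,0,0,0,0],[-0.3,0.005,-0.044,0,0,0,0],[-0.3,0,0,0,0,0,0],[-0.3,0,0,0,0,0,0]])

```text
clock: 5.55
tcp_pos: [0.4837, -0.0038, 0.2049]
orientation: [0.0, 1.0, 0.016, -0.0]
wrist_force: [0.3, 0.7, -0.1]
finger_gap: 0.0299
```

Run:
```python
from h import *
x,y,w,h,k=185,80,155,150,4
c=env.read_camera("side")["color"][y:y+h,x:x+w,::-1]
cv2.imwrite("pics/side2.png",cv2.resize(c,None,fx=k,fy=k,interpolation=cv2.INTER_CUBIC))
print(env.get_state()["wrist_force"],env.get_state()["finger_gap"])
```

```text
[ 0.26089481 -0.93037822 -0.1553488 ] 0.029671701749681357
```

View pics/side2.png

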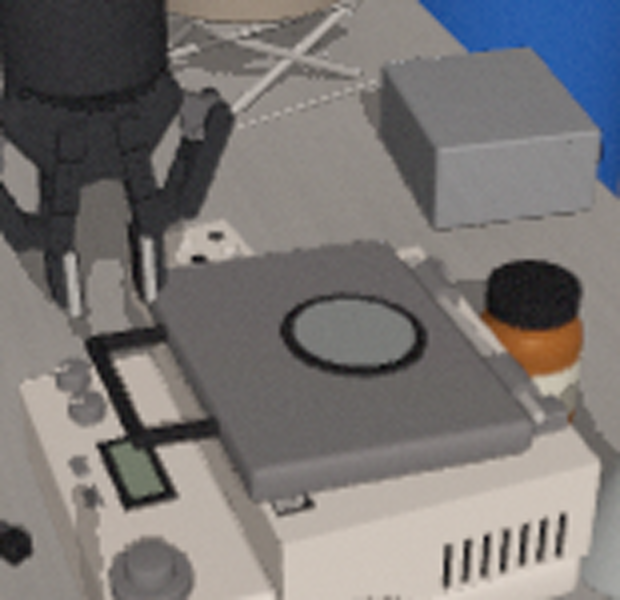

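The lid is ajar: there's a gap under its front edge and the latch slot shows at (293,500). The open fingers are above the bar. Descending.

>>> carry_out(steps=[[-0.3,0,0,0.025,0,0,0],[-0.3,0,0,0.02,0,0,0],[-0.3,0,0,0.015,0,0,0],[-0.3,0,0,0.012,0,0,0],[-0.3,0,0,0,0,0,0]])

```text
clock: 6.22
tcp_pos: [0.4834, -0.004, 0.1325]
orientation: [-0.0, 1.0, 0.016, -0.001]
wrist_force: [0.7, -0.9, 0.6]
finger_gap: 0.0302
```

>>> carry_out(steps=[[-0.8,0,0,0,0,0,0],[-0.8,0,0,0,0,0,0],[-0.8,0,0,0,0,0,0],[-0.8,0,0,0,0,0,0]], grip_force=20)

```text
clock: 6.72
tcp_pos: [0.4829, -0.0039, 0.1335]
orientation: [0.0, 1.0, 0.016, -0.001]
wrist_force: [-6.1, -1.4, 2.4]
finger_gap: 0.0094
```

>>> carry_out(steps=[[-1,0,0,0,0,0,0],[-1,0,0,0,0,0,0],[-1,0,0,0,0,0,0],[-1,0,0,0,0,0,0]], grip_force=20)

```text
clock: 7.22
tcp_pos: [0.4828, -0.0039, 0.1334]
orientation: [0.0, 1.0, 0.016, -0.001]
wrist_force: [-5.2, -2.7, 0.9]
finger_gap: 0.0091
```

Run:
```python
from h import *
x,y,w,h,k=185,80,155,150,4
c=env.read_camera("side")["color"][y:y+h,x:x+w,::-1]
cv2.imwrite("pics/side3.png",cv2.resize(c,None,fx=k,fy=k,interpolation=cv2.INTER_CUBIC))
s=env.get_state(); print({k:s[k] for k in("wrist_force","ft_torque","finger_gap","joint_pos","tcp_pos")})
```

```text
{'wrist_force': array([-4.49927246, -2.47373042,  1.75516814]), 'ft_torque': array([-0.3421724 ,  1.01545047,  0.00526489]), 'finger_gap': 0.008980978871949293, 'joint_pos': array([-1.74031145e-01,  2.09005317e-01, -3.90836207e-01,  9.72665967e-01,
       -1.03155661e-03,  1.36483696e+00]), 'tcp_pos': array([ 0.48286708, -0.00396026,  0.13344316])}
```

View pics/side3.png

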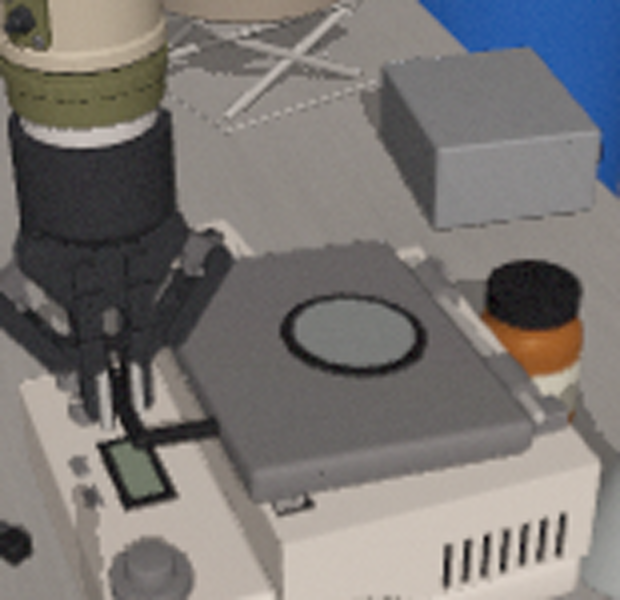

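Run:
```python
import numpy as np
th=np.r_[np.linspace(.08,1.3,17),np.linspace(1.3,1.57,9)[1:]]
p=.205*np.c_[-np.cos(th),-np.sin(th)]
for t,d in zip(th[1:],np.diff(p,axis=0)): print(round(t,3),*d.round(4))
```

```text
0.156 0.0018 -0.0155
0.232 0.003 -0.0153
0.309 0.0042 -0.0151
0.385 0.0053 -0.0147
0.461 0.0064 -0.0142
0.538 0.0075 -0.0137
0.614 0.0085 -0.0131
0.69 0.0095 -0.0124
0.766 0.0104 -0.0117
0.842 0.0113 -0.0108
0.919 0.0121 -0.0099
0.995 0.0128 -0.009
1.071 0.0134 -0.008
1.148 0.014 -0.007
1.224 0.0145 -0.0059
1.3 0.0149 -0.0048
1.334 0.0067 -0.0017
1.368 0.0068 -0.0015
1.401 0.0068 -0.0013
1.435 0.0068 -0.0011
1.469 0.0069 -0.0008
1.502 0.0069 -0.0006
1.536 0.0069 -0.0004
1.57 0.0069 -0.0001
```

>>> carry_out(steps=[[-1,0.001,0,-0.0155,0,0,0],[-1,0.003,0,-0.0153,0,0,0],[-1,0.0042,0,-0.0151,0,0,0],[-1,0.0053,0,-0.0147,0,0,0],[-1,0,0,0,0,0,0],[-1,0,0,0,0,0,0]])

```text
clock: 8.02
tcp_pos: [0.4963, -0.0035, 0.194]
orientation: [0.0, 1.0, 0.016, -0.001]
wrist_force: [-5.1, -2.2, -0.1]
finger_gap: 0.0091
```

>>> carry_out(steps=[[-1,0.0056,0,-0.0142,0,0,0],[-1,0.0075,0,-0.0137,0,0,0],[-1,0.0085,0,-0.0131,0,0,0],[-1,0.0095,0,-0.0124,0,0,0],[-1,0,0,0,0,0,0],[-1,0,0,0,0,0,0]])

```text
clock: 8.78
tcp_pos: [0.5265, -0.0024, 0.248]
orientation: [0.0, 1.0, 0.016, -0.002]
wrist_force: [-9.4, -1.1, 4.4]
finger_gap: 0.009
```

>>> carry_out(steps=[[-1,0.0104,0,-0.0117,0,0,0],[-1,0.0113,0,-0.0108,0,0,0],[-1,0.0121,0,-0.0099,0,0,0],[-1,0.0128,0,-0.009,0,0,0],[-1,0,0,0,0,0,0],[-1,0,0,0,0,0,0]])

```text
clock: 9.52
tcp_pos: [0.5744, -0.0008, 0.2915]
orientation: [0.0, 1.0, 0.016, 0.001]
wrist_force: [-8.8, -1.3, 10.5]
finger_gap: 0.0092
```

>>> carry_out(steps=[[-1,0.0134,0,-0.008,0,0,0],[-1,0.014,0,-0.007,0,0,0],[-1,0.0145,0,-0.0059,0,0,0],[-1,0,0,0,0,0,0],[-1,0,0,0,0,0,0]])

```text
clock: 10.15
tcp_pos: [0.6177, 0.0007, 0.3121]
orientation: [0.0, 1.0, 0.016, 0.002]
wrist_force: [-3.7, 0.5, 7.8]
finger_gap: 0.0087
```

```bash
cat > fit.py <<'E'
import numpy as np
from scipy.optimize import least_squares
def go(P):
    P=np.array(P)
    for r in (.205,None):
        f=least_squares(lambda p:np.hypot(P[:,0]-p[0],P[:,1]-p[1])-(r or p[2]),[.687,.116]+([] if r else [.2]))
        print(f.x.round(4),(f.fun*1e3).round(2), np.arctan2(P[-1,1]-f.x[1],f.x[0]-P[-1,0]).round(3))
E
python3 -c "
from fit import go
go([(.4829,.1334),(.4963,.194),(.5265,.248),(.5744,.2915),(.6177,.3121)])"
```

```text
[0.6872 0.1199] [-0.24 -0.2   0.53  0.38 -0.6 ] 1.224
[0.6833 0.1228 0.2005] [ 0.19 -0.41  0.14  0.27 -0.19] 1.237
```

>>> carry_out(steps=[[-1,0.0067,0,-0.0035,0,0,0],[-1,0.0075,0,-0.0025,0,0,0],[-1,0.0067,0,-0.0017,0,0,0],[-1,0.0068,0,-0.0015,0,0,0],[-1,0.0068,0,-0.0013,0,0,0],[-1,0.0068,0,-0.0011,0,0,0],[-1,0.0069,0,-0.0008,0,0,0],[-1,0.0069,0,-0.0006,0,0,0],[-1,0,0,0,0,0,0],[-1,0,0,0,0,0,0]])

```text
clock: 11.4
tcp_pos: [0.6727, 0.0025, 0.3226]
orientation: [-0.0, 1.0, 0.016, 0.0]
wrist_force: [-1.0, 2.5, 3.8]
finger_gap: 0.0092
```

>>> carry_out(steps=[[-1,0.005,0,-0.0007,0,0,0],[-1,0.005,0,-0.0003,0,0,0],[-1,0.003,0,-0.0001,0,0,0],[-1,0.001,0,0,0,0,0],[-1,0,0,0,0,0,0],[-1,0,0,0,0,0,0]])

```text
clock: 12.15
tcp_pos: [0.6858, 0.0029, 0.323]
orientation: [-0.0, 1.0, 0.016, -0.001]
wrist_force: [-0.7, 4.7, -2.7]
finger_gap: 0.0092
```

Run:
```python
from h import *
from fit import go
s=env.get_state();x,_,z=s["tcp_pos"];print(s["tcp_pos"],s["wrist_force"])
go([(.4829,.1334),(.4963,.194),(.5265,.248),(.5744,.2915),(.6177,.3121),(.6727,.3226),(x,z)])
for n,(x,y,w,h,k) in dict(side=(215,60,135,160,3.7),top=(195,110,110,130,4.5)).items():
    c=env.read_camera(n)["color"]; cv2.imwrite(f"pics/{n}4full.png",c[:,:,::-1])
    cv2.imwrite(f"pics/{n}4.png",cv2.resize(c[y:y+h,x:x+w,::-1],None,fx=k,fy=k,interpolation=cv2.INTER_CUBIC))
```

```text
[0.68579087 0.00294726 0.32302697] [-0.7339725   4.74499963 -2.72341554]
[0.6866 0.1187] [-0.81 -0.39  0.75  0.99  0.27 -0.66 -0.7 ] 1.567
[0.6826 0.1233 0.1997] [ 0.23 -0.45  0.08  0.29 -0.06 -0.15  0.06] 1.587
```

View pics/side4.png

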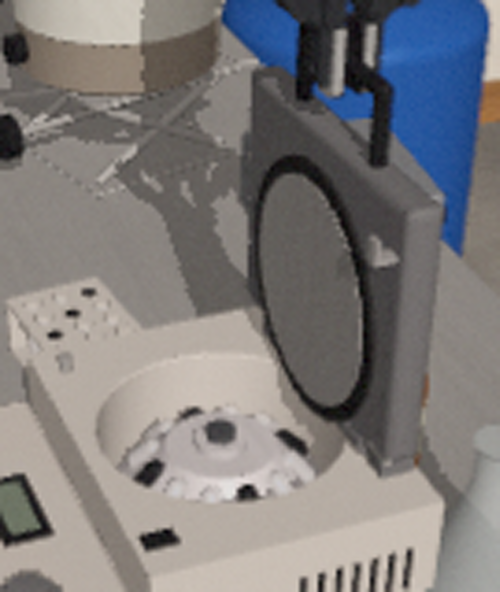

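View pics/top4.png

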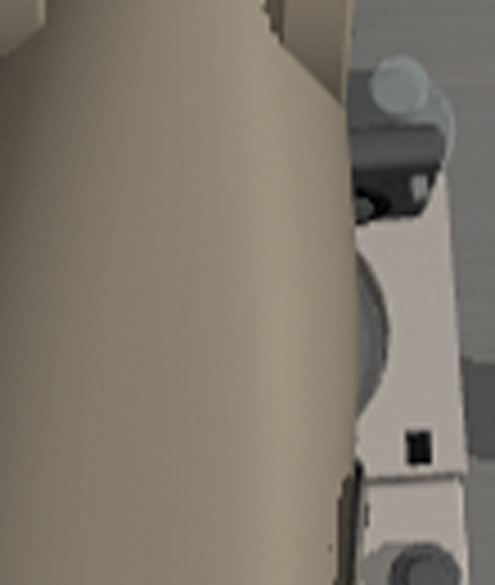

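The lid stands upright, held by the bar. In the side crop, its right side's front edge runs from (410,210) to (383,460) and its back edge from (443,205) to about (412,460). I'll use these edges to estimate the angle.

Run:
```python
from h import *
from scipy.optimize import least_squares
C=env.read_camera("side"); g=np.mean([cv2.cvtColor(env.read_camera("side")["color"],cv2.COLOR_RGB2GRAY).astype(float) for _ in range(6)],0)
x0,y0,k=215,60,3.7
yaw=.032;H=np.array([.687,.0027,.116]);ex=np.array([np.cos(yaw),np.sin(yaw),0]);ey=np.array([-ex[1],ex[0],0]);ez=np.array([0,0,1.])
def pt(th,r,n,y,dx=0): # r along lid, n normal (top face +)
    c,s=np.cos(th),np.sin(th); return H+ex*(dx-c*r+s*n)+ez*(s*r+c*n)+ey*y
def edge(rows,guess):   # subpixel column of strongest gradient
    o=[]
    for v in rows:
        u=guess(v); cs=np.arange(int(u)-3,int(u)+5); d=np.abs(np.diff(g[v],1))[cs]; d=d-d.min(); i=d.argmax(); 
        w=slice(max(i-1,0),i+2); o.append(((cs[w]+.5)*d[w]).sum()/d[w].sum())
    return np.array(o)
f=lambda a,b:(lambda v:np.interp((v-y0+.5)*k,[a[1],b[1]],[a[0],b[0]])/k-.5+x0)
rows=np.arange(y0+62,y0+108)
for nm,n,gs in(("inner",-.010,f((410,210),(383,460))),("outer",.012,f((443,205),(412,460)))):
    e=edge(rows,gs); ok=np.ones(len(rows),bool)
    for _ in range(4):
        q=np.polyfit(rows[ok],e[ok],1); r=e-np.polyval(q,rows); ok=abs(r)<max(.4,1.5*r[ok].std())
    print(nm,"line slope",q[0].round(4),"n",ok.sum(),"rms",r[ok].std().round(2),"u mid",np.polyval(q,rows.mean()).round(2))
    for th in(1.53,1.55,1.57,1.59,1.61):
        P=proj(C,[pt(th,r,n,-.1) for r in np.linspace(.03,.16,20)]); m=(P[:,1]>=rows[0])&(P[:,1]<=rows[-1])
        qq=np.polyfit(P[:,1],P[:,0],1); print("  ",th,qq[0].round(4),np.polyval(qq,rows.mean()).round(2))
```

```text
inner line slope -0.0904 n 41 rms 0.1 u mid 322.17
   1.53 -0.0574 321.82
   1.55 -0.08 322.85
   1.57 -0.1023 323.87
   1.59 -0.1243 324.88
   1.61 -0.1461 325.87
outer line slope -0.0945 n 40 rms 0.21 u mid 331.76
   1.53 -0.0763 332.04
   1.55 -0.0985 333.0
   1.57 -0.1204 333.95
   1.59 -0.1421 334.88
   1.61 -0.1635 335.82
```

>>> carry_out(steps=[[-1,0.001,-0.0007,0.0003,0,0,0],[-1,0.001,0,0,0,0,0],[-1,0,0,0,0,0,0],[-1,0,0,0,0,0,0]])

```text
clock: 13.1
tcp_pos: [0.688, 0.003, 0.3232]
orientation: [0.0, 1.0, 0.016, -0.0]
wrist_force: [-1.1, 2.4, -6.2]
finger_gap: 0.0091
```

Run:
```python
from h import *
C=env.read_camera("side"); g=np.mean([cv2.cvtColor(env.read_camera("side")["color"],cv2.COLOR_RGB2GRAY).astype(float) for _ in range(8)],0)
yaw=.032;c,s=np.cos(yaw),np.sin(yaw)
O=np.array([.582,-.0004,0])
def line(rows,gs,hw=4):
    o=[]
    for v in rows:
        u=gs(v); cs=np.arange(int(u)-hw,int(u)+hw+1); d=np.abs(np.diff(g[v]))[cs]; d=d-d.min(); i=d.argmax(); w=slice(max(i-1,0),i+2); o.append(((cs[w]+.5)*d[w]).sum()/d[w].sum())
    o=np.array(o); ok=np.ones(len(rows),bool)
    for _ in range(4):
        q=np.polyfit(rows[ok],o[ok],1); r=o-np.polyval(q,rows); ok=abs(r)<max(.3,1.5*r[ok].std())
    return q[0].round(4),int(ok.sum()),r[ok].std().round(2)
def G(a,b,x0,y0,k): return lambda v:np.interp((v-y0+.5)*k,[a[1],b[1]],[a[0],b[0]])/k-.5+x0
print("inner",line(np.arange(122,168),G((410,210),(383,460),215,60,3.7)))
print("outer",line(np.arange(122,168),G((443,205),(412,460),215,60,3.7)))
for nm,x,z0,z1,gs,rows in(("front tower",-.05,.075,.1,G((335,375),(340,495),185,135,4.8),np.arange(215,235)),("back",.125,.02,.1,G((718,290),(690,445),185,135,4.8),np.arange(198,225))):
    P=proj(C,[O+[c*x+s*.115,s*x-c*.115,z] for z in(z0,z1)]); print(nm,"vertical predicted",P.round(1).tolist(),((P[1]-P[0])[0]/(P[1]-P[0])[1]).round(4),"measured",line(rows,gs))
st=env.get_state();print(st["tcp_pos"],st["wrist_force"],st["clock"])
```

```text
inner (np.float64(-0.1024), 40, np.float64(0.1))
outer (np.float64(-0.1235), 33, np.float64(0.11))
front tower vertical predicted [[255.4, 227.3], [255.2, 217.9]] 0.0247 measured (np.float64(0.0304), 18, np.float64(0.07))
back vertical predicted [[330.9, 225.4], [334.8, 197.1]] -0.1375 measured (np.float64(-0.2091), 20, np.float64(0.4))
[0.68800869 0.00307652 0.3232148 ] [-1.07238117 -0.478412   -8.05092293] 13.55
```

Both edges now read 1.570–1.573, and the arm's x agrees at about 1.575. I'll relax the small vertical pull, let it settle, then check the bystanders and hand in.

>>> carry_out(steps=[[-1,0,0,0.0008,0,0,0],[-1,0,0,0,0,0,0],[-1,0,0,0,0,0,0],[-1,0,0,0,0,0,0],[-1,0,0,0,0,0,0],[-1,0,0,0,0,0,0]])

```text
clock: 14.3
tcp_pos: [0.6882, 0.0032, 0.3231]
orientation: [0.0, 1.0, 0.016, 0.0]
wrist_force: [-0.1, -3.0, -1.2]
finger_gap: 0.0089
```

Run:
```python
from h import *
st=env.get_state();print(st["tcp_pos"],st["wrist_force"],abs(st["qvel"]).max(),st["finger_gap"])
cv2.imwrite("pics/side5.png",cv2.resize(env.read_camera("side")["color"][:,:,::-1],(800,600)))
```

```text
[0.68817163 0.00317387 0.32309483] [-0.07237374 -2.96846599 -1.17026137] 0.0016768302600850494 0.008917181638919636
```

View pics/side5.png

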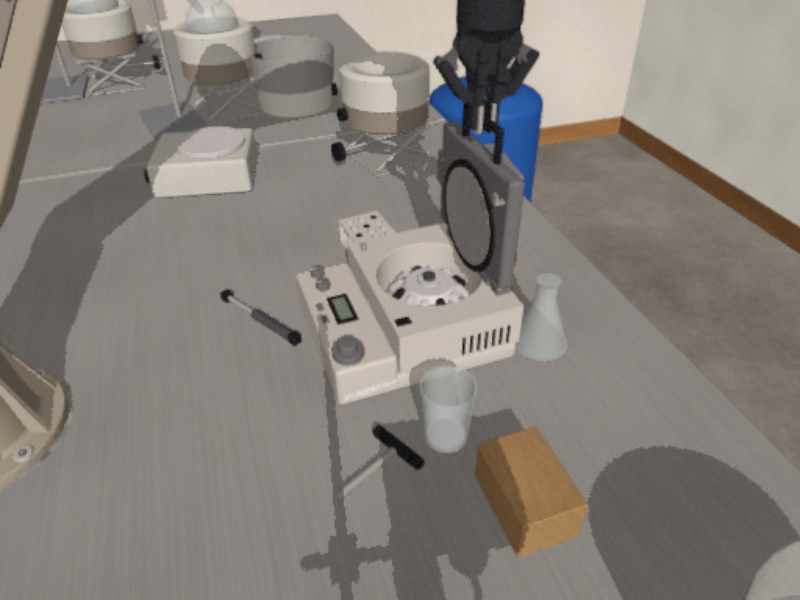

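The lid is upright and held at (480,130). The strut, key, beaker, carton, flask and rack are at the same pixels as before. The jar is hidden behind the lid.

```bash
python3 -c "
from workcell import env
print(env.hand_in())"
```

```text
the job is handed in; nothing more can be done
None
```

The lid is standing upright at its balance point with the gripper still holding its handle bar, and the job is handed in at about 14.4 s of the 54 s.

**What I did:** I pressed the open button to its stop (about 15 N) and let it spring back, and the side camera showed the lid ajar. I then gripped the bar at 20 N and swung the lid up along its arc.

**Last checks:**
- **Lid angle:** the lid's edges in the side camera read 1.570 and 1.573 rad. The arm's own position, with the handle at its given 205 mm from the hinge, put it at about 1.575.
- **At rest:** joint speeds were below 0.002 rad/s and the wrist force was about 3 N.
- **Bystanders:** all those in view look unmoved. The reagent jar is hidden behind the raised lid in the last picture, so I couldn't check it, but the arm never came near it.

**Checks that disagreed:**
- **Circle fit:** fitting the swing with the radius left free gave 200 mm instead of 205, and an angle about 0.02 rad larger. I put that down to the bar slipping along the finger pads and did not use it.
- **Vertical reference edges:** one edge on the centrifuge body was off by about 0.005 rad. A second was too noisy to use.

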